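# Seat the trolley battery in its charging dock

### The job

At the parcel counter, pick up the battery pack that has a flat tongue at one end and put it on charge: with the pack tilted tongue down, hook the tongue under the lip of the charging dock, then swing the other end down behind the dock's end wall until the pack lies flat and fully home, and let go. Leave the other battery pack, which has no tongue, where it is.

Things in the scene. Friction and masses are not known exactly. Their poses are not given: they have to be found in the camera images.
- pack_grip (a point): Pack to seat (0.4-0.75 kg): grey block 130 x 64 x 30 high, flat tongue on one end (robot side, within 0.6 rad), arch handle. Point: middle of the handle's bar, over the block's centre, 56 above the underside. x: along the pack, away from the tongue; y across; z up. Bar 74 long (x), 16 wide (y: grasp across this), 16 high; 18 free under it. Starts flat on the table. mm.
- pack_tongue (a point): Middle of the tip of that pack's tongue, half-way up: 91 mm from the handle's middle along the pack's -x and 51 mm below it, same axes. The tongue is 26 mm long, 44 wide and 10 thick, its underside flush with the block's. Pack with tongue: 156 mm long; the bay is 168 long inside and the pack cannot go in level.
- dock: Black fixed dock, lip end robot side (within 0.35 rad). Origin on the table under the bay's middle; a pack at home has the dock's axes, handle at (0,0,64). x: from lip to low end, z up. Bay floor z 8. Closed block x -140 to -97; its roof runs on to x -75 as the lip, z 28 to 34, 82 wide inside. End wall x 71 to 81, top z 24. Side walls' inner faces y -41 and 41, top z 16. mm.
- spare_grip (a point): The other battery pack, to be left alone: same block and handle but without a tongue. This point is the middle of its handle's bar, 56 mm above its underside; x along it, z up.
Mind the look-alikes: they are no part of the job. What is shaped like the part that bears pack_grip but red is not meant. Leave any red look-alike of the dock alone.

How it is judged:
By the outcome, as a careful person would: the job done as asked, in the order asked, and still so for the second after the job is handed in, with the robot touching nothing.
It also fails if it takes over 40 s, if anything falls off the work surface, if the arm or the gripper's body presses on something with over 40 N, if the wrist force passes 120 N, or if a joint passes its speed limit or range.

### The arm

A 7-joint arm with a two-finger parallel gripper is mounted at the origin on the work surface. World frame = base frame: x ahead of the robot, y to its left, z up, the work surface at z = 0. Lengths are in m, angles in rad, forces in N, time in s.
With the tool pointing down it reaches from about 0.4 to 0.875 m from the base axis. Payload 6.5 kg.
Tool frame: the origin (TCP) lies on the centre line of the jaws, within the pads' length; the fingertips stand ctrl.tip_extent ahead of it and the grasp point (between the pads) lies 2 mm behind it (ctrl.tip_extent is the distance from the TCP to the fingertips, in m); z points along the fingers, x is the direction in which the jaws open and shut, and the axes are right-handed (so a half turn about z gives the same grasp; the last joint's range is limited). The gripper opens to 85 mm and grips with 20 to 120 N. Pads are 22 mm wide; open, the fingers measure 114 mm over their backs; the gripper's body (76 mm by 85 mm) begins 54 mm behind the grasp point. The pads swing forward as they close: fully open they stand 13 mm farther back than shut.
Start: joints at [1.068, 0.536, -0.004, 1.538, 0.003, 1.067, -0.071], TCP at [0.275, -0.589, 0.224] pointing down, gripper open.
Joint ranges: [-2.7, 2.7], [-0.37, 2.16], [-1.27, 1.26], [0.24, 2.4], [-1.31, 4.45], [0.19, 1.91], [-2.76, 2.76]. Speed limits (rad/s): [2.39, 2.39, 3.14, 3.14, 3.14, 3.14, 3.14].

### API

Orientations are given as a unit quaternion [x, y, z, w].
In Python, from plant import status, viewer, ctrl gives the robot as it stands.
- The arm moves only by the tool carry_out, never from a script. Its argument "plan" is a list of rows, each a list of 7 numbers: the turn, a rotation vector about the tool's x, y, z in degrees, then the shift along the tool's x, y, z in m, then the finger opening in m, from 0 to 0.0854. A call has 1 to 12 rows; each row is the pose to reach, as a shift and turn from the pose commanded when the call began, along the tool's axes at that moment; what a row does not reach only later rows make up. A row lasts 1/12 s, in which the tool goes at most 41.7 mm and 7.16 degrees, less where a joint would pass 70% of its speed; a pose out of reach is approached as far as the arm can. A call with a gripper value outside its range is refused whole. The fingers move at their own pace and stop on an object; "grip_force" is the grip in N (left out, the last holds). Time passes only in rows, so rows that repeat a pose let the fingers close. It gives the time, the measured TCP pose, the force and the opening at its end, in the units of the state.
- status.get_obs(): the state, without advancing time (a new reading comes with each control period).
- viewer.camera(name): name is "scene" or "top" or "wrist"; returns a dict with "frame" (420x560x3 uint8, red, green, blue), "mtx" (3x3 intrinsics, pixels), "world_to_cam" (4x4, takes a point from world to camera coordinates); the wrist camera has in their place "T_tool_cam" (4x4, takes a point from camera to tool coordinates, whose origin is the TCP and whose axes are the tool frame's). Camera axes: x right, y up, looking along -z (the intrinsics and any distortion apply to the point x, -y, -z); pixel columns grow to the right and rows downward; lengths in m; the calibration is good to about 2 mm. The wrist camera is an equidistant fisheye: a pixel r from the principal point sees the ray r / f radians off the axis. A picture is of the moment at which its call begins: read the wrist's pose just before it. There is no depth.
- ctrl.job_done(): hands the job in, once; it reports no verdict.
The state is a dict: "time_s": time; "joint_pos": joint angles; "joint_velocities": joint speeds; "joint_efforts": joint torques, N m; "tool_pos": TCP position; "eef_rot": TCP orientation; "ft_force": force on the tool from outside, world axes, zero at the start; "torque": the same for the moment, N m; "gripper_width": finger opening in m.
Only numpy, scipy, OpenCV 4.12 (cv2) and the standard library are available. Lean on these libraries where they do the work, as an engineer would, in place of code of your own. Each camera call takes 0.05 s, during which the arm holds its last target.

## Working session

There is one attempt and no reset: what is moved stays moved. The work goes in short steps, Python scripts to look and compute and a tool call to move; the robot and the scene stay as the last step left them, time stands still between calls to the robot, and variables do not carry over. Pictures are saved under pics/ and viewed, and the job is handed in when it is done.

Besides the shell and the picture viewer there is one more tool, called after "Request:" as name([rows], argument=value, ...), one row to a line, values as JSON. carry_out: Moves the arm, as the interface text tells. Its arguments: {"type":"object","properties":{"plan":{"type":"array"},"grip_force":{"type":"number"}},"required":["plan"]}

```bash
ls; mkdir -p pics
python3 - <<'E'
from plant import status, viewer, ctrl
import cv2
o=status.get_obs(); print(o); print(ctrl.tip_extent)
for n in ["scene","top","wrist"]:
    d=viewer.camera(n); cv2.imwrite(f"pics/{n}0.png",d["frame"][:,:,::-1]); print(n,{k:v.round(4).tolist() for k,v in d.items() if k!="frame" and hasattr(v,'round')},[k for k in d])
E
```

```text
pics
{'time_s': 0.0, 'joint_pos': array([ 1.06778767,  0.53717303, -0.00442882,  1.53889406,  0.00259764,
        1.06727691, -0.07119654]), 'joint_velocities': array([ 0.00084036,  0.00089306,  0.00054106, -0.00060276, -0.00130636,
       -0.00093446, -0.00118531]), 'joint_efforts': array([ 2.99001667e-04, -5.83409536e+01,  1.04880709e+00, -2.59102625e+01,
        1.23784269e-02,  9.64066247e-03, -1.69613298e-05]), 'tool_pos': array([ 0.27468478, -0.58839089,  0.22350058]), 'eef_rot': array([ 8.43536766e-01, -5.37070725e-01, -7.69340334e-04, -4.12209405e-04]), 'ft_force': array([-0.31270543,  0.84955647,  0.01747145]), 'torque': array([ 0.03215906, -0.02410889, -0.07053611]), 'gripper_width': 0.08572072380993476}
0.017
scene {'mtx': [[455.6154, 0.0, 271.5382], [0.0, 455.6154, 210.792], [0.0, 0.0, 1.0]], 'world_to_cam': [[-0.5292, 0.8483, 0.0186, 0.2572], [-0.4451, -0.2961, 0.8451, 0.1387], [0.7224, 0.439, 0.5342, -1.3061], [0.0, 0.0, 0.0, 1.0]]} ['frame', 'mtx', 'world_to_cam']
top {'mtx': [[425.4862, 0.0, 280.3163], [0.0, 425.4862, 205.1452], [0.0, 0.0, 1.0]], 'world_to_cam': [[-0.0004, -0.9999, -0.0104, -0.0164], [0.9806, -0.0025, 0.1962, -0.4663], [-0.1962, -0.0101, 0.9805, -0.9555], [0.0, 0.0, 0.0, 1.0]]} ['frame', 'mtx', 'world_to_cam']
wrist {'mtx': [[325.1923, 0.0, 277.4047], [0.0, 325.1923, 212.4149], [0.0, 0.0, 1.0]], 'T_tool_cam': [[1.0, -0.0001, -0.0003, 0.0008], [-0.0001, -0.9541, -0.2994, -0.0764], [-0.0003, 0.2994, -0.9541, -0.1488], [0.0, 0.0, 0.0, 1.0]]} ['frame', 'mtx', 'T_tool_cam']
```

View pics/scene0.png

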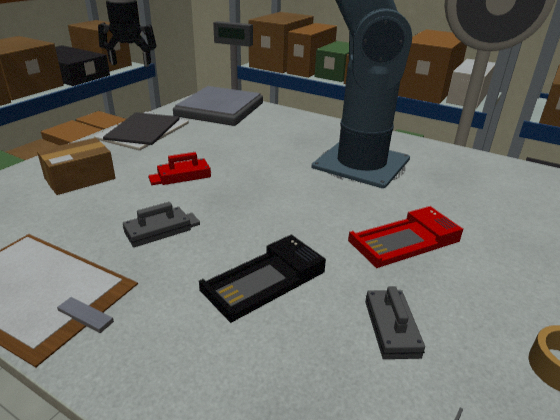

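View pics/top0.png

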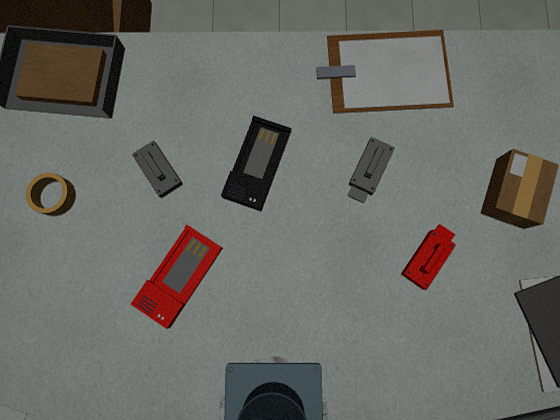

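View pics/wrist0.png

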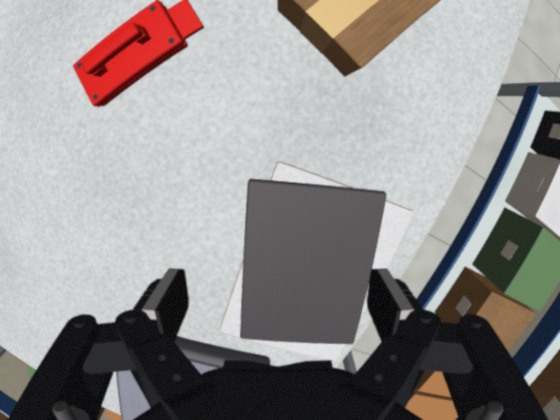

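Candidates in the top view: the grey pack with a tongue at (371,167), its tongue at (357,196), is the one I want. The grey pack at (157,168) has no tongue, so it is the spare. The red pack with a tongue at (430,257) is a look-alike. The black dock at (257,163) is the target, and the red dock at (177,277) is a look-alike. I'll check the choice in close crops.

Run:
```python
import cv2, numpy as np
im=cv2.imread("pics/top0.png")
a=cv2.resize(im[125:210,335:405],None,fx=6,fy=6,interpolation=cv2.INTER_CUBIC)
b=cv2.resize(im[110:215,215:297],None,fx=5,fy=5,interpolation=cv2.INTER_CUBIC)
h=max(a.shape[0],b.shape[0]); c=np.zeros((h,a.shape[1]+b.shape[1],3),np.uint8)
c[:a.shape[0],:a.shape[1]]=a; c[:b.shape[0],a.shape[1]:]=b
c=cv2.convertScaleAbs(c,alpha=1.8,beta=15)
print(c.shape);cv2.imwrite("pics/crop1.png",c[:600,:840] if c.shape[1]<=800 else cv2.resize(c,(800,int(800*c.shape[0]/c.shape[1]))))
```

```text
(525, 830, 3)
```

View pics/crop1.png

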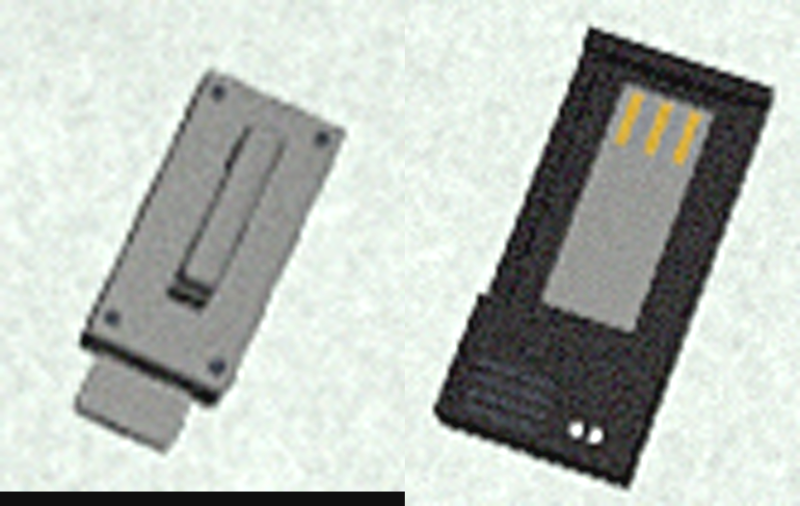

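The crop confirms it: the grey pack on the left has a tongue at its lower end, facing the robot. The black dock's lip block is at its lower end too. Next is a coarse fix from these corners.

```bash
cat > h.py <<'E'
import numpy as np, cv2, json
from scipy.spatial.transform import Rotation as R
from plant import status, viewer, ctrl
def tool():
    o=status.get_obs(); return np.array(o["tool_pos"]), R.from_quat(o["eef_rot"])
def grab(name,fn):
    p,r=tool(); d=viewer.camera(name)
    cv2.imwrite(fn,d["frame"][:,:,::-1])
    if name=="wrist":
        T=np.eye(4);T[:3,:3]=r.as_matrix();T[:3,3]=p
        C=T@d["T_tool_cam"]
    else: C=np.linalg.inv(d["world_to_cam"])
    np.savez(fn[:-4]+".npz",K=d["mtx"],C=C,fish=(name=="wrist"))
def cam(fn): return np.load(fn[:-4]+".npz")
def cast(fn,px,z):
    d=cam(fn);K=d["K"];C=d["C"];px=np.atleast_2d(px).astype(float)
    u=(px-K[:2,2])/np.array([K[0,0],K[1,1]])
    if d["fish"]:
        t=np.linalg.norm(u,axis=1,keepdims=True); s=np.where(t>1e-9,np.sin(t)/np.maximum(t,1e-9),1)
        v=np.hstack([u*s,np.cos(t)])
    else: v=np.hstack([u,np.ones((len(u),1))])
    v=v*[1,-1,-1]; v=v@C[:3,:3].T; o=C[:3,3]
    z=np.broadcast_to(z,len(v))
    return o+v*((z-o[2])/v[:,2])[:,None]
def proj(fn,P):
    d=cam(fn);K=d["K"];C=d["C"];P=np.atleast_2d(P)
    q=(P-C[:3,3])@C[:3,:3]*[1,-1,-1]
    if d["fish"]:
        rr=np.linalg.norm(q[:,:2],axis=1);t=np.arctan2(rr,q[:,2]);u=q[:,:2]/np.maximum(rr,1e-12)[:,None]*t[:,None]
    else: u=q[:,:2]/q[:,2:]
    return u*[K[0,0],K[1,1]]+K[:2,2]
def rowto(p,r,p0,r0):
    "shift/turn in the tool axes of pose0"
    return np.r_[(r0.inv()*r).as_rotvec(degrees=True), r0.inv().apply(p-p0)]
E
python3 - <<'E'
from h import *
grab("top","pics/top1.png")
s=6*800/830
a=np.array([(210,70),(345,130),(83,338),(217,400)])/s+[335,125]-[.4,.4]
P=cast("pics/top1.png",a,.030);print(P.round(4));c=P.mean(0);ax=P[0]+P[1]-P[2]-P[3];print("pack",c.round(4),np.arctan2(ax[1],ax[0]), [np.linalg.norm(P[i]-P[j]).round(4) for i,j in [(0,1),(2,3),(0,2),(1,3)]])
s=5*800/830
b=np.array([(590,30),(773,95),(437,412),(630,487)])/s+[215,110]-[405/s,0]-[.4,.4]
P=cast("pics/top1.png",b,[.024,.024,.034,.034]);print(P.round(4)); ax=P[0]+P[1]-P[2]-P[3];th=np.arctan2(ax[1],ax[0]);u=np.array([np.cos(th),np.sin(th)])
print("dock",th,(P[:2].mean(0)[:2]-.081*u).round(4),(P[2:].mean(0)[:2]+.140*u).round(4),[np.linalg.norm(P[i]-P[j]).round(4) for i,j in [(0,1),(2,3),(0,2),(1,3)]])
print(np.linalg.inv(cam("pics/top1.png")["C"]).shape, cam("pics/top1.png")["C"][:3,3])
E
```

```text
[[ 0.6411 -0.2405  0.03  ]
 [ 0.6141 -0.2965  0.03  ]
 [ 0.5235 -0.1827  0.03  ]
 [ 0.4968 -0.2373  0.03  ]]
pack [ 0.5689 -0.2392  0.03  ] -0.4622731036703866 [np.float64(0.0622), np.float64(0.0608), np.float64(0.1311), np.float64(0.1313)]
[[ 0.7     0.0517  0.024 ]
 [ 0.6637 -0.0435  0.024 ]
 [ 0.4937  0.1247  0.034 ]
 [ 0.4555  0.0283  0.034 ]]
dock -0.3360132010146094 [0.6053 0.0308] [0.6068 0.0303] [np.float64(0.1019), np.float64(0.1037), np.float64(0.219), np.float64(0.2204)]
(4, 4) [ 0.26977914 -0.02725742  1.02820673]
```

```bash
cat >> h.py <<'E'
PACK=[0.5689,-0.2392,-0.4623]; DOCK=[0.606,0.0306,-0.336]
def pose(frame,x,z,pitch=0,y=0,tcpoff=0.0):
    """tool pose so the pack handle point is at (x,y,z) of the yawed frame, pitched tongue-down by pitch deg; tool x=pack y, tool z=-pack z"""
    fx,fy,th=frame
    Rp=R.from_euler('z',th)*R.from_euler('y',-pitch,degrees=True)
    Rt=Rp*R.from_matrix(np.array([[0,1,0],[1,0,0],[0,0,-1]]).T)
    p=np.array([fx,fy,0])+R.from_euler('z',th).apply([x,y,z])+Rt.apply([0,0,tcpoff])
    return p,Rt
def show(target,start=None):
    p0,r0=start if start else tool()
    print(rowto(*target,p0,r0).round(4).tolist())
E
python3 - <<'E'
from h import *
show(pose(PACK,0,.25))
E
```

```text
[-0.0673, 0.0384, -128.4834, -0.1922, -0.4143, -0.026]
```

Request:
carry_out([
  [0,0,-128.5,-0.192,-0.414,-0.026,0.085],
  [0,0,-128.5,-0.192,-0.414,-0.026,0.085],
  [0,0,-128.5,-0.192,-0.414,-0.026,0.085],
  [0,0,-128.5,-0.192,-0.414,-0.026,0.085],
  [0,0,-128.5,-0.192,-0.414,-0.026,0.085],
  [0,0,-128.5,-0.192,-0.414,-0.026,0.085],
  [0,0,-128.5,-0.192,-0.414,-0.026,0.085],
  [0,0,-128.5,-0.192,-0.414,-0.026,0.085],
  [0,0,-128.5,-0.192,-0.414,-0.026,0.085],
  [0,0,-128.5,-0.192,-0.414,-0.026,0.085],
  [0,0,-128.5,-0.192,-0.414,-0.026,0.085],
  [0,0,-128.5,-0.192,-0.414,-0.026,0.085],
])

```text
time_s: 1.2
tool_pos: [0.5747, -0.2293, 0.2513]
eef_rot: [0.982, 0.191, 0.003, -0.002]
ft_force: [-0.5, 2.9, 0.3]
gripper_width: 0.0848
```

Run:
```python
from h import *
show(pose(PACK,0,.25)); o=status.get_obs();print(o["joint_pos"].round(3),o["tool_pos"],o["ft_force"])
```

```text
[-0.0479, -0.4365, -41.485, -0.0091, 0.007, 0.0012]
[ 0.63   0.495 -0.448  1.58   0.224  1.115  0.514] [ 0.57466626 -0.22928083  0.25132048] [-0.52298187  2.90560721  0.28242355]
```

Request:
carry_out([
  [0,0,-42.5,0,0,0,0.085],
  [0,0,-42.5,0,0,0,0.085],
  [0,0,-42.5,0,0,0,0.085],
  [0,0,-42.5,0,0,0,0.085],
  [0,0,-42.5,0,0,0,0.085],
  [0,0,-42.5,0,0,0,0.085],
  [0,0,-42.5,0,0,0,0.085],
  [0,0,-42.5,0,0,0,0.085],
  [0,0,-42.5,0,0,0,0.085],
])

```text
time_s: 1.95
tool_pos: [0.5687, -0.2399, 0.2503]
eef_rot: [0.851, 0.525, -0.0, -0.0]
ft_force: [-0.1, -0.2, 0.3]
gripper_width: 0.0848
```

Run:
```python
from h import *
show(pose(PACK,0,.25)); grab("wrist","pics/w1.png"); o=status.get_obs();print(o["joint_pos"].round(3),o["tool_pos"],o["ft_force"])
```

```text
[-0.0158, 0.0043, -0.243, 0.0007, -0.0002, 0.0003]
[ 0.744  0.524 -0.596  1.576  0.315  1.139  1.183] [ 0.56878973 -0.23988715  0.25031364] [-0.31966772 -0.4684354  -0.15310929]
```

View pics/w1.png

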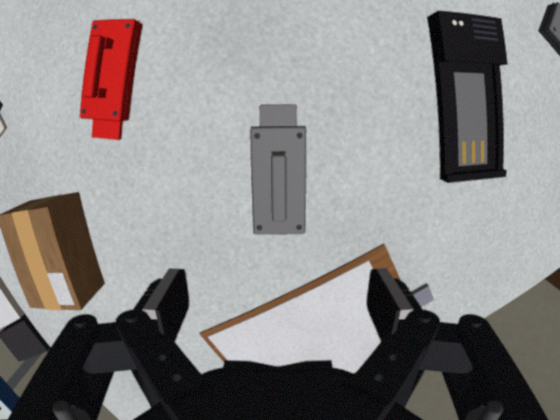

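The wrist view shows the grey pack (block around (278,180), tongue at (278,115) towards the robot) and the dock at upper right. I'll refine the pack pose from this view.

Run:
```python
from h import *
im=cv2.imread("pics/w1.png"); s=6
c=im[95:245,235:320]; c=cv2.resize(c,None,fx=4,fy=4,interpolation=cv2.INTER_CUBIC)
th=PACK[2]; f=lambda q:np.array([PACK[0],PACK[1],0])+R.from_euler('z',th).apply(q)
pts=np.array([(x,y,.030) for x in(-.065,.065) for y in(-.032,.032)]+[(-.091,-.022,.01),(-.091,.022,.01)]+[(x,y,.064) for x in(-.037,.037) for y in(-.008,.008)])
uv=proj("pics/w1.png",f(pts)); print(uv.round(1).tolist())
for u in uv:
    q=tuple(int(v) for v in (u-[235,95]+.5)*4-.5); cv2.circle(c,q,3,(0,0,255),1)
cv2.imwrite("pics/w1c.png",cv2.convertScaleAbs(c,alpha=1.6))
```

```text
[[249.9, 123.4], [306.9, 123.2], [252.5, 232.1], [305.1, 231.9], [259.6, 101.0], [297.0, 100.9], [270.9, 151.1], [286.4, 151.0], [271.5, 219.1], [286.2, 219.1]]
```

View pics/w1c.png

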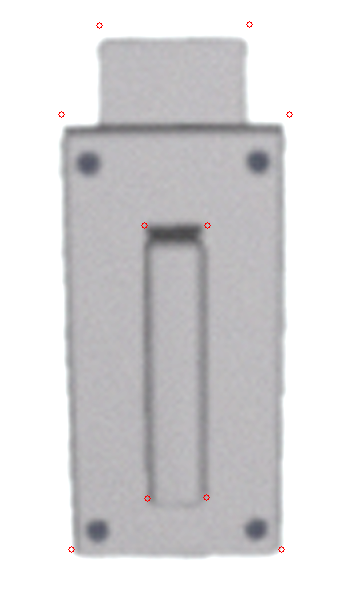

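Run:
```python
from h import *
obs=[((172.5,39),.006),((175,243),.064),((178,506),.064),((173.5,128),.029),((178,555),.029)]
px=np.array([(np.array(o[0])+.5)/4-.5+[235,95] for o in obs]); P=cast("pics/w1.png",px,[o[1] for o in obs])
print(P.round(4))
print("handle mid",P[1:3].mean(0),"len",np.linalg.norm(P[2]-P[1]),"block mid",P[3:].mean(0),np.linalg.norm(P[4]-P[3]))
a=P[2]-P[1];b=P[4]-P[3];c=P[4]-P[0];print([np.arctan2(v[1],v[0]) for v in(a,b,c)],"tongue->+.091:",(P[0]+.091*c/np.linalg.norm(c)*[1,1,0]))
```

```text
[[ 0.4909 -0.201   0.006 ]
 [ 0.5397 -0.225   0.064 ]
 [ 0.6042 -0.2565  0.064 ]
 [ 0.5142 -0.2125  0.029 ]
 [ 0.6292 -0.2688  0.029 ]]
handle mid [ 0.57198771 -0.24071664  0.064     ] len 0.07175513913927525 block mid [ 0.5716905  -0.24063197  0.029     ] 0.128029560767756
[np.float64(-0.45425759079549777), np.float64(-0.4552512310680227), np.float64(-0.45542769630776087)] tongue->+.091: [ 0.57170549 -0.24062673  0.006     ]
```

```bash
sed -i 's/^PACK=.*/PACK=[0.5705,-0.2400,-0.456]; PW=[0.5718,-0.2406]; DOCK=[0.606,0.0306,-0.336]/' h.py
python3 - <<'E'
from h import *
show(pose(PACK,0,.0545))
E
```

```text
[-0.0078, 0.0074, -0.5668, 0.0007, 0.0016, 0.1958]
```

Request:
carry_out([
  [0,0,-0.6,0.0007,0.0016,0.04,0.085],
  [0,0,-0.6,0.0007,0.0016,0.08,0.085],
  [0,0,-0.6,0.0007,0.0016,0.12,0.085],
  [0,0,-0.6,0.0007,0.0016,0.15,0.085],
  [0,0,-0.6,0.0007,0.0016,0.175,0.085],
  [0,0,-0.6,0.0007,0.0016,0.19,0.085],
  [0,0,-0.6,0.0007,0.0016,0.196,0.085],
  [0,0,-0.6,0.0007,0.0016,0.196,0.085],
  [0,0,-0.6,0.0007,0.0016,0.196,0.085],
])

```text
time_s: 2.75
tool_pos: [0.5716, -0.2401, 0.0556]
eef_rot: [0.848, 0.53, 0.001, 0.001]
ft_force: [-0.0, -0.2, -0.3]
gripper_width: 0.0849
```

Run:
```python
from h import *
show(pose(PACK,0,.0545)); grab("wrist","pics/w2.png")
```

```text
[0.1, -0.0104, 0.1709, -0.0004, -0.0011, 0.0011]
```

View pics/w2.png

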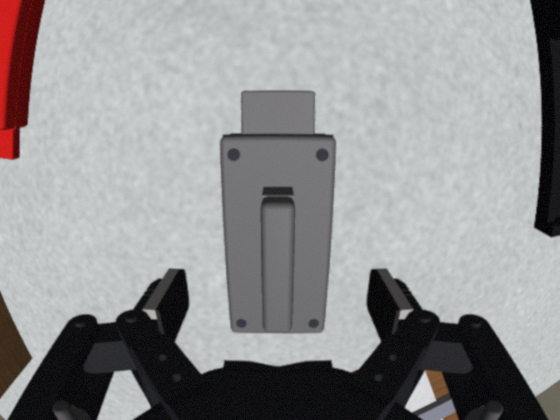

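The handle at (278,265) sits centred between the open fingers at about (170,300) and (385,300). Closing now.

Request:
carry_out([
  [0,0,0,0,0,0,0],
  [0,0,0,0,0,0,0],
  [0,0,0,0,0,0,0],
  [0,0,0,0,0,0,0],
  [0,0,0,0,0,0,0],
  [0,0,0,0,0,0,0],
  [0,0,0,0,0,0,0],
], grip_force=90)

```text
time_s: 3.38
tool_pos: [0.5708, -0.2398, 0.0549]
eef_rot: [0.848, 0.53, 0.0, 0.0]
ft_force: [-1.8, 0.7, 4.7]
gripper_width: 0.011
```

Run:
```python
from h import *
show(pose(PACK,0,.0545)); grab("wrist","pics/w3.png");print(status.get_obs()["gripper_width"])
```

```text
[0.0083, -0.0003, 0.1958, -0.0003, -0.0001, 0.0004]
0.011056549798990551
```

View pics/w3.png

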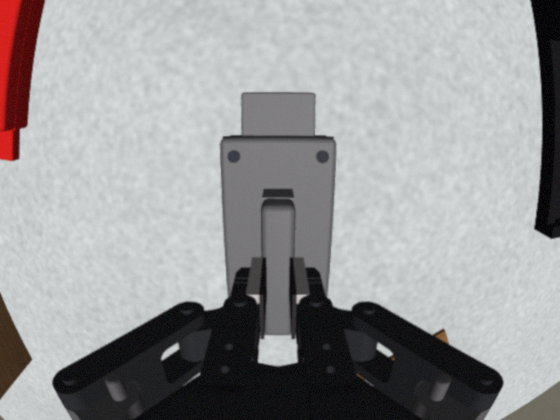

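The pads hold the bar at (278,275), with the pack still straight. Next I lift and move beside the dock for a clear view of it.

Run:
```python
from h import *
show(pose(DOCK,.03,.25,y=-.14)); print(pose(DOCK,.03,.25,y=-.14)[0])
```

```text
[0.0118, -0.0005, -6.6762, 0.123, -0.0405, -0.1951]
[ 0.58816255 -0.11146275  0.25      ]
```

Request:
carry_out([
  [0,0,0,0,0,-0.012,0],
  [0,0,0,0,0,-0.03,0],
  [0,0,0,0,0,-0.06,0],
  [0,0,0,0,0,-0.095,0],
  [0,0,-1.5,0.02,-0.006,-0.125,0],
  [0,0,-3,0.045,-0.015,-0.15,0],
  [0,0,-4.5,0.075,-0.025,-0.17,0],
  [0,0,-6,0.1,-0.033,-0.185,0],
  [0,0,-6.7,0.118,-0.039,-0.193,0],
  [0,0,-6.7,0.123,-0.0405,-0.195,0],
  [0,0,-6.7,0.123,-0.0405,-0.195,0],
  [0,0,-6.7,0.123,-0.0405,-0.195,0],
])

```text
time_s: 4.43
tool_pos: [0.5869, -0.1131, 0.2481]
eef_rot: [0.816, 0.579, -0.001, -0.0]
ft_force: [0.3, -0.8, -6.3]
gripper_width: 0.0109
```

Run:
```python
from h import *
show(pose(DOCK,.03,.25,y=-.14)); grab("wrist","pics/w4.png");o=status.get_obs();print(o["gripper_width"],o["ft_force"],o["torque"],o["time_s"])
```

```text
[-0.1198, 0.118, -0.0385, 0.002, 0.0006, -0.0019]
0.011287443733890793 [-0.92251245 -1.63192596 -6.92016267] [-0.08043972  0.04192969 -0.00101287] 4.4833
```

View pics/w4.png

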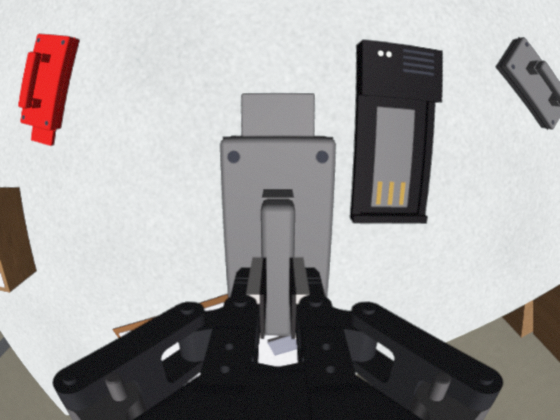

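The pack hangs straight (tongue tip row 93, as before the lift). The dock is fully visible at (360-440, 40-222).

Run:
```python
from h import *
im=cv2.imread("pics/w4.png"); c=im[33:233,340:450]; c=cv2.resize(c,None,fx=3,fy=3,interpolation=cv2.INTER_CUBIC); c=cv2.convertScaleAbs(c,alpha=2.5,beta=10)
d=c.copy()
f=lambda q:np.array([DOCK[0],DOCK[1],0])+R.from_euler('z',DOCK[2]).apply(q)
pts=np.array([(-.140,y,.034) for y in(-.051,.051)]+[(-.075,y,.034) for y in(-.051,.051)]+[(x,y,.024) for x in(.071,.081) for y in(-.051,.051)])
uv=proj("pics/w4.png",f(pts)); print(uv.round(1).tolist())
for u in uv: cv2.circle(d,tuple(int(v) for v in (u-[340,33]+.5)*3-.5),3,(0,0,255),1)
cv2.imwrite("pics/w4c.png",np.hstack([c,d]))
```

```text
[[359.9, 35.6], [440.6, 46.4], [360.0, 91.1], [440.5, 98.7], [352.7, 213.3], [427.4, 213.2], [352.2, 221.0], [426.4, 220.5]]
```

View pics/w4c.png

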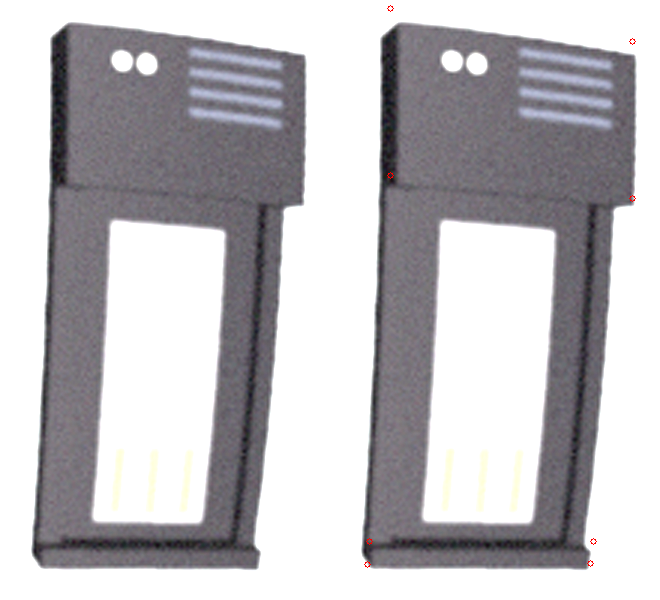

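Run:
```python
from h import *
px=np.array([(68,24),(304,54),(66,187),(303,205),(38,567),(258,567)],float); px=(px+.5)/3-.5+[340,33]
P=cast("pics/w4.png",px,[.034]*4+[.024]*2); print(P.round(4))
M=np.array([(-.140,-.0515),(-.140,.0515),(-.075,-.0515),(-.075,.0515),(.081,-.0515),(.081,.0515)])
from scipy.optimize import least_squares
def res(v,idx=slice(None)):
    c,s=np.cos(v[2]),np.sin(v[2]); Q=M@np.array([[c,s],[-s,c]])+v[:2]; return (Q-P[:,:2]).ravel()
r=least_squares(res,DOCK); print(r.x); e=r.fun.reshape(-1,2)
c,s=np.cos(r.x[2]),np.sin(r.x[2]); print((e@np.array([[c,-s],[s,c]])).round(4))
D=r.x
print("wrist-based TCP x,y at home: dock - 1.25mm*u:", D[:2]-.00125*np.array([c,s]))
print("top-based:", np.array(DOCK[:2])+.002*np.array([np.cos(DOCK[2]),np.sin(DOCK[2])]))
```

```text
[[ 0.4634  0.0293  0.034 ]
 [ 0.4958  0.1236  0.034 ]
 [ 0.5232  0.0077  0.034 ]
 [ 0.5547  0.1029  0.034 ]
 [ 0.6666 -0.0443  0.024 ]
 [ 0.7005  0.0507  0.024 ]]
[ 0.60944524  0.03001451 -0.34181872]
[[-0.0027 -0.0019]
 [-0.0016  0.0015]
 [-0.0012 -0.0015]
 [ 0.001   0.0011]
 [ 0.0023 -0.0007]
 [ 0.0022  0.0015]]
wrist-based TCP x,y at home: dock - 1.25mm*u: [0.60826756 0.03043351]
top-based: [0.60788816 0.02994057]
```

Both cameras give the same TCP home position: wrist-based (0.6083, 0.0304), top-based (0.6079, 0.0299). Now the tilted approach poses.

```bash
cat >> h.py <<'E'
FH=[0.608,0.0302,-0.339]
def tip(tx,tz,a,y=0):
    c,s=np.cos(np.radians(a)),np.sin(np.radians(a))
    x=tx+.091*c-.0549*s; z=tz+.091*s+.0549*c
    return pose(FH,x,z,a,y=y)
E
python3 - <<'E'
from h import *
# 2D clearance check of the planned path
def clear(tx,tz,a):
    a=np.radians(a);c,s=np.cos(a),np.sin(a)
    o=[(0,0),(156,0),(156,30),(26,30),(26,10),(0,10)]
    pk=np.array([(tx+x*c-z*s,tz+x*s+z*c) for x,z in o])
    ob=[[(-97,28),(-75,28),(-75,34),(-97,34)],[(71,0),(81,0),(81,24),(71,24)],[(-140,0),(-97,0),(-97,34),(-140,34)],[(-97,0),(71,0),(71,8),(-97,8)]]
    def dens(p,n=40): p=np.array(p,float);return np.vstack([p[i]+(p[(i+1)%len(p)]-p[i])*np.linspace(0,1,n,endpoint=False)[:,None] for i in range(len(p))])
    P=pk.astype(np.float32).reshape(-1,1,2)
    m=[]
    for q in ob:
        Q=np.array(q,np.float32).reshape(-1,1,2)
        m.append(min(min(-cv2.pointPolygonTest(P,(float(u),float(v)),True) for u,v in dens(q)),min(-cv2.pointPolygonTest(Q,(float(u),float(v)),True) for u,v in dens(pk))))
    return np.round(m,1)
for w in [(-59,90,15),(-59,19,15),(-75,14.5,15),(-90,10,15),(-90,9,10),(-90.5,9,5),(-91,9,0)]: print(w,"lip wall block floor",clear(*w))
show(tip(-.059,.090,15)); print(tip(-.059,.09,15)[0])
A=tip(-.059,.09,15)
for w in [(-59,19,15),(-75,14.5,15),(-90,10,15)]: show(tip(w[0]/1e3,w[1]/1e3,w[2]),A)
E
```

```text
(-59, 90, 15) lip wall block floor [58.2 97.4 67.7 82. ]
(-59, 19, 15) lip wall block floor [13.4 28.8 35.4 11. ]
(-75, 14.5, 15) lip wall block floor [ 3.  28.6 19.4  6.5]
(-90, 10, 15) lip wall block floor [ 3.5 28.3  4.4  2. ]
(-90, 9, 10) lip wall block floor [ 6.1 14.2  5.3  1. ]
(-90.5, 9, 5) lip wall block floor [7.6 6.1 5.6 1. ]
(-91, 9, 0) lip wall block floor [9. 6. 6. 1.]
[-15.1402, 0.1239, 0.0718, 0.1432, -0.0129, 0.0809]
[0.62185404 0.0253149  0.16658186]
[0.0, 0.0, 0.0, -0.0, -0.0184, 0.0686]
[0.0, 0.0, 0.0, -0.0, -0.035, 0.0688]
[0.0, 0.0, 0.0, -0.0, -0.0506, 0.0693]
```

Request:
carry_out([
  [-2,0,0,0.02,0,0,0],
  [-5,0,0,0.05,-0.003,0.01,0],
  [-8,0,0,0.085,-0.006,0.02,0],
  [-11,0,0,0.115,-0.01,0.035,0],
  [-13.5,0,0,0.135,-0.012,0.055,0],
  [-15,0,0,0.141,-0.0125,0.072,0],
  [-15,0,0,0.142,-0.0127,0.08,0],
  [-15,0,0,0.142,-0.0127,0.08,0],
  [-15,0,0,0.142,-0.0127,0.08,0],
  [-15,0,0,0.142,-0.0127,0.08,0],
])

```text
time_s: 5.32
tool_pos: [0.6239, 0.0241, 0.1702]
eef_rot: [0.809, 0.573, 0.076, 0.107]
ft_force: [0.7, -1.1, -6.1]
gripper_width: 0.011
```

Run:
```python
from h import *
for w in [(-59,90,15),(-59,19,15),(-75,14.5,15),(-90,10,15)]: show(tip(w[0]/1e3,w[1]/1e3,w[2]))
grab("wrist","pics/w5.png");grab("scene","pics/s5.png");print(status.get_obs()["ft_force"],status.get_obs()["gripper_width"])
```

```text
[0.0522, 0.0236, -0.0176, 0.0005, -0.0032, 0.0029]
[0.0522, 0.0236, -0.0176, 0.0005, -0.0216, 0.0714]
[0.0522, 0.0236, -0.0176, 0.0005, -0.0382, 0.0716]
[0.0522, 0.0236, -0.0176, 0.0005, -0.0539, 0.0721]
[ 0.18733006 -0.72941052 -5.89909533] 0.011020986947489406
```

View pics/w5.png

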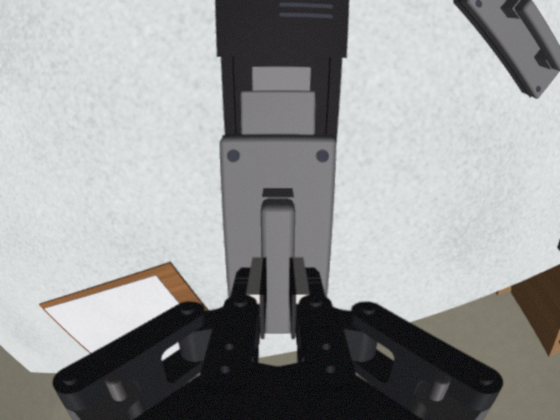

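View pics/s5.png

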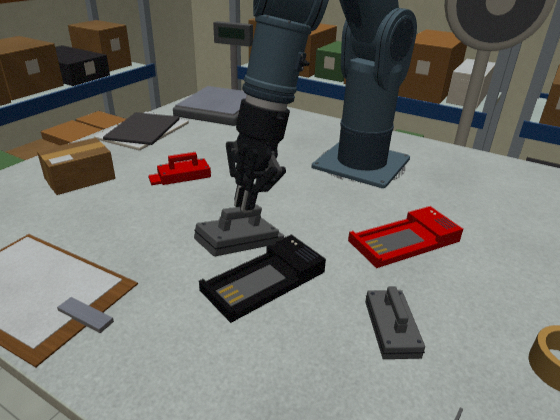

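In the wrist view the tilted pack is over the bay, with the tongue (241-315, row 92) short of the lip edge (219-347, row 57). The lip looks a few pixels right of the tongue's centre, so I'll measure that.

Run:
```python
from h import *
im=cv2.imread("pics/w5.png"); c=im[0:150,200:365]; c=cv2.resize(c,None,fx=4,fy=4,interpolation=cv2.INTER_CUBIC); cv2.imwrite("pics/w5c.png",cv2.convertScaleAbs(c,alpha=2.2,beta=10))
```

```text
(no output)
```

View pics/w5c.png

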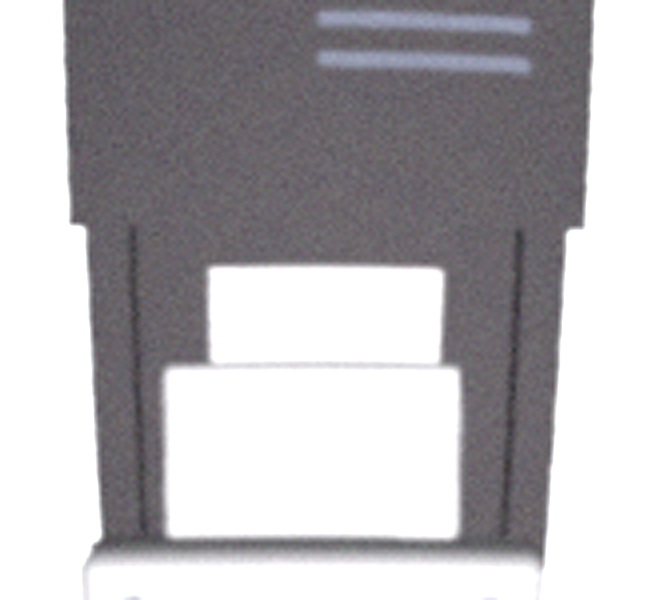

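Run:
```python
from h import *
q=[((71,224),.034),((584,228),.034),((133,235),.008),((520,235),.008),((142,530),.008),((507,530),.008)]
px=np.array([(np.array(a)+.5)/4-.5+[200,0] for a,_ in q]);P=cast("pics/w5.png",px,[z for _,z in q])
L=R.from_euler('z',FH[2]).inv().apply(P-[FH[0],FH[1],0]);print((L*1e3).round(1))
p,r=tool();print("tcp in FH",(R.from_euler('z',FH[2]).inv().apply(p-[FH[0],FH[1],0])*1e3).round(1))
# tongue tip in tool coords
t=np.array([(np.array(a)+.5)/4-.5+[200,0] for a in [(163,367),(461,367)]])
tp=tip(0,0,0)
Z=(p+r.apply([0,-.091,.0549-.010]))[2]
P=cast("pics/w5.png",t,Z); print("tongue in tool",(r.inv().apply(P-p)*1e3).round(1))
```

```text
[[-74.6 -48.   34. ]
 [-74.2  52.1  34. ]
 [-69.4 -39.3   8. ]
 [-69.7  43.5   8. ]
 [ -0.9 -40.2   8. ]
 [ -1.1  43.9   8. ]]
tcp in FH [ 16.8   0.3 170.5]
tongue in tool [[-23.2 -89.7  45.2]
 [ 20.5 -89.7  45.3]]
```

Relative to the tongue the dock sits about 2.5 mm towards +y, so I'll shift the target. The relative x agrees within 1 mm. Next: descend, then slide under the lip.

```bash
sed -i 's/^FH=.*/FH=[0.6088,0.0326,-0.339]/' h.py
python3 - <<'E'
from h import *
for w in [(-59,90,15),(-59,19,15),(-75,14.5,15),(-90,10,15)]: show(tip(w[0]/1e3,w[1]/1e3,w[2]))
E
```

```text
[0.0902, -0.0296, 0.0182, 0.0023, -0.0031, 0.0032]
[0.0902, -0.0296, 0.0182, 0.0022, -0.0215, 0.0718]
[0.0902, -0.0296, 0.0182, 0.0022, -0.0382, 0.072]
[0.0902, -0.0296, 0.0182, 0.0022, -0.0538, 0.0724]
```

Request:
carry_out([
  [0,0,0,0.001,-0.004,0.015,0],
  [0,0,0,0.0022,-0.01,0.035,0],
  [0,0,0,0.0022,-0.015,0.05,0],
  [0,0,0,0.0022,-0.0185,0.06,0],
  [0,0,0,0.0022,-0.0205,0.067,0],
  [0,0,0,0.0022,-0.0212,0.069,0],
  [0,0,0,0.0022,-0.0212,0.069,0],
  [0,0,0,0.0022,-0.0212,0.069,0],
])

```text
time_s: 6.08
tool_pos: [0.6219, 0.0296, 0.0982]
eef_rot: [0.808, 0.574, 0.076, 0.107]
ft_force: [0.6, -0.4, -4.5]
gripper_width: 0.0109
```

Run:
```python
from h import *
for w in [(-59,19,15),(-75,14.5,15),(-90,10,15)]: show(tip(w[0]/1e3,w[1]/1e3,w[2]))
grab("wrist","pics/w6.png");print(status.get_obs()["ft_force"])
im=cv2.imread("pics/w6.png"); c=im[0:180,180:380]; c=cv2.resize(c,None,fx=3,fy=3,interpolation=cv2.INTER_CUBIC); cv2.imwrite("pics/w6c.png",cv2.convertScaleAbs(c,alpha=2.2,beta=10))
```

```text
[0.0842, -0.0892, 0.1673, -0.0016, 0.0006, 0.0029]
[0.0842, -0.0892, 0.1673, -0.0015, -0.016, 0.0031]
[0.0842, -0.0892, 0.1673, -0.0015, -0.0316, 0.0035]
[ 0.03362482  0.00662433 -6.42138458]
```

View pics/w6c.png

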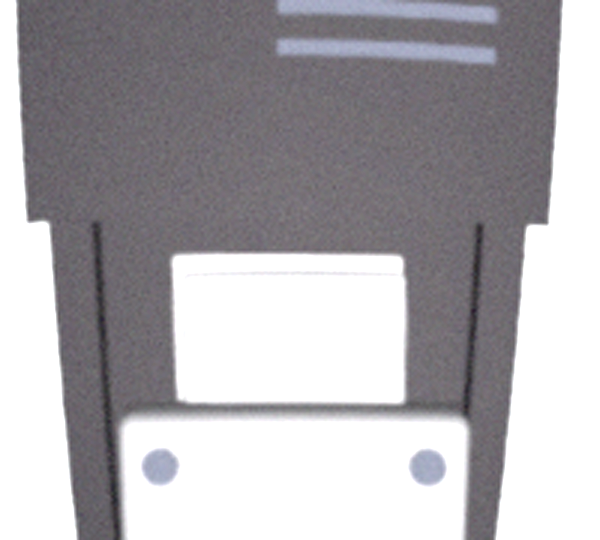

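The tongue tip is just behind the lip edge and the sides are clear (block 122-468, inner walls 105-470). The residual of about 1.5 mm matches the arm reading. Sliding the tongue under the lip.

Request:
carry_out([
  [0,0,0,-0.0015,-0.003,0.002,0],
  [0,0,0,-0.0015,-0.008,0.0025,0],
  [0,0,0,-0.0015,-0.013,0.0028,0],
  [0,0,0,-0.0015,-0.018,0.003,0],
  [0,0,0,-0.0015,-0.023,0.003,0],
  [0,0,0,-0.0015,-0.027,0.003,0],
  [0,0,0,-0.0015,-0.0305,0.003,0],
  [0,0,0,-0.0015,-0.0305,0.003,0],
  [0,0,0,-0.0015,-0.0305,0.003,0],
  [0,0,0,-0.0015,-0.0305,0.003,0],
])

```text
time_s: 6.97
tool_pos: [0.5938, 0.0376, 0.0866]
eef_rot: [0.808, 0.574, 0.076, 0.107]
ft_force: [-0.6, -0.1, -6.2]
gripper_width: 0.0107
```

Run:
```python
from h import *
for w in [(-90,10,15),(-90,9,10),(-90.5,9,5),(-91,9,0)]: show(tip(w[0]/1e3,w[1]/1e3,w[2]))
grab("wrist","pics/w7.png");grab("scene","pics/s7.png");print(status.get_obs()["ft_force"],status.get_obs()["gripper_width"])
im=cv2.imread("pics/w7.png"); c=im[0:180,180:380]; c=cv2.resize(c,None,fx=3,fy=3,interpolation=cv2.INTER_CUBIC); c=cv2.convertScaleAbs(c,alpha=2.2,beta=10)
s=cv2.imread("pics/s7.png")[170:330,170:340]; s=cv2.resize(s,None,fx=3.,fy=3.,interpolation=cv2.INTER_CUBIC);cv2.imwrite("pics/s7c.png",cv2.convertScaleAbs(s,alpha=1.6));cv2.imwrite("pics/w7c.png",c)
```

```text
[0.0273, -0.0574, 0.1812, 0.0003, -0.0005, -0.0001]
[5.0273, -0.0494, 0.1836, 0.0003, 0.0037, 0.009]
[10.0273, -0.0414, 0.1857, 0.0003, 0.0069, 0.0174]
[15.0273, -0.0333, 0.1877, 0.0003, 0.0094, 0.026]
[ 0.47918532  0.61300971 -7.08890046] 0.011055029498825504
```

View pics/w7c.png

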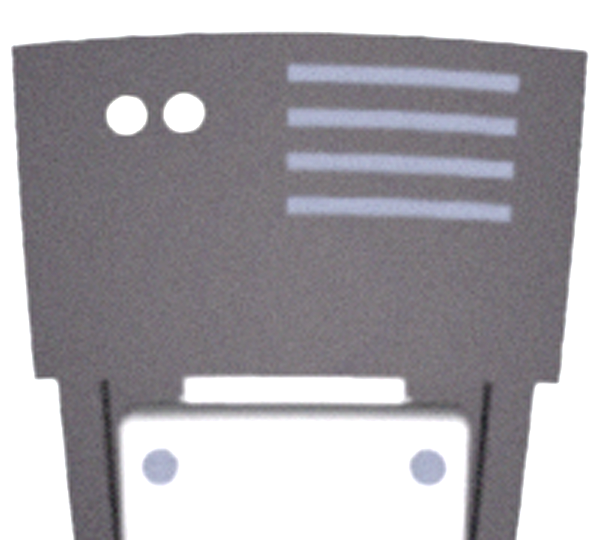

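View pics/s7c.png

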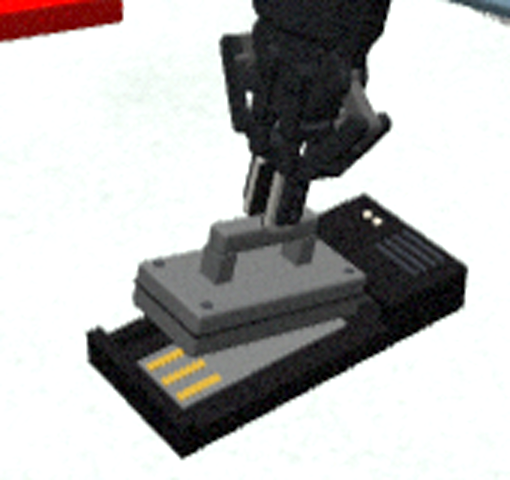

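The tongue (185-405) has gone under the lip and is centred between the walls, the pack is still tilted 15°, and the force shows no contact. Now the swing down.

Run:
```python
from h import *
for a in range(13,-1,-2): show(tip(-.091+.001*a/15,.009,a))
show(tip(-.091,.009,0))
```

```text
[2.0241, -0.0523, 0.1707, 0.0004, 0.001, 0.004]
[4.0241, -0.0494, 0.1716, 0.0004, 0.0026, 0.0073]
[6.0241, -0.0464, 0.1725, 0.0004, 0.0041, 0.0106]
[8.0241, -0.0434, 0.1733, 0.0004, 0.0055, 0.0139]
[10.0241, -0.0404, 0.1742, 0.0003, 0.0067, 0.0173]
[12.0241, -0.0373, 0.1749, 0.0003, 0.0079, 0.0208]
[14.0241, -0.0343, 0.1757, 0.0003, 0.0089, 0.0243]
[15.0241, -0.0328, 0.176, 0.0003, 0.0094, 0.026]
```

Request:
carry_out([
  [2,0,0,0,0.001,0.004,0],
  [4,0,0,0,0.0026,0.0073,0],
  [6,0,0,0,0.0041,0.0106,0],
  [8,0,0,0,0.0055,0.0139,0],
  [10,0,0,0,0.0067,0.0173,0],
  [12,0,0,0,0.0079,0.0208,0],
  [14,0,0,0,0.0089,0.0243,0],
  [15,0,0,0,0.0094,0.026,0],
  [15,0,0,0,0.0094,0.026,0],
  [15,0,0,0,0.0094,0.026,0],
  [15,0,0,0,0.0094,0.026,0],
])

```text
time_s: 7.98
tool_pos: [0.608, 0.0327, 0.0638]
eef_rot: [0.815, 0.579, 0.0, 0.0]
ft_force: [0.7, -0.5, -6.3]
gripper_width: 0.0109
```

Run:
```python
from h import *
show(tip(-.091,.008,0))
grab("wrist","pics/w8.png");grab("scene","pics/s8.png");print(status.get_obs()["ft_force"],status.get_obs()["torque"])
im=cv2.imread("pics/w8.png"); c=im[0:180,180:380]; c=cv2.resize(c,None,fx=3,fy=3,interpolation=cv2.INTER_CUBIC); c=cv2.convertScaleAbs(c,alpha=2.2,beta=10);cv2.imwrite("pics/w8c.png",c)
s=cv2.imread("pics/s8.png")[170:330,170:340]; s=cv2.resize(s,None,fx=3.,fy=3.,interpolation=cv2.INTER_CUBIC);cv2.imwrite("pics/s8c.png",cv2.convertScaleAbs(s,alpha=1.6))
```

```text
[0.0291, 0.0045, 0.2287, 0.0001, 0.0008, 0.0009]
[ 0.15824734 -0.1282131  -5.99243334] [ 0.02031371  0.0111909  -0.00885855]
```

View pics/w8c.png

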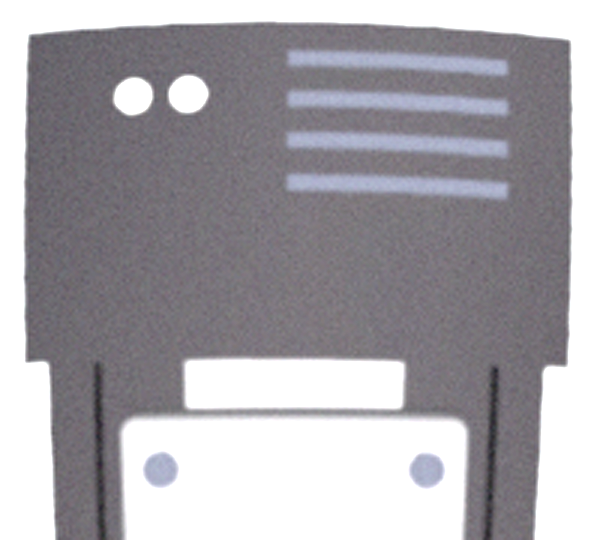

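View pics/s8c.png

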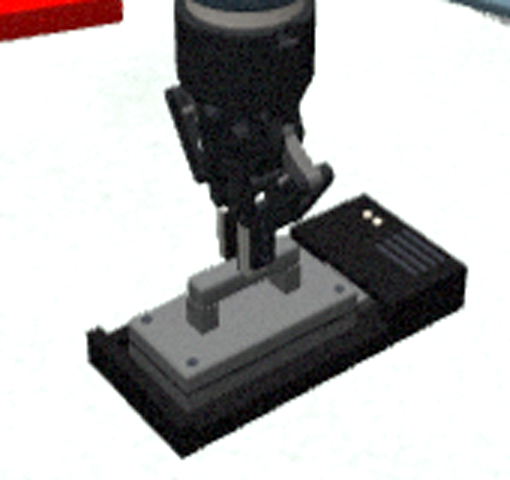

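Run:
```python
from h import *
q=[((110,361),.034),((480,361),.034),((180,413),.037),((410,413),.037),((30,36),.034),((568,41),.034)]
px=np.array([(np.array(a)+.5)/3-.5+[180,0] for a,_ in q]);P=cast("pics/w8.png",px,[z for _,z in q])
L=R.from_euler('z',FH[2]).inv().apply(P-[FH[0],FH[1],0]);print((L*1e3).round(1))
```

```text
[[ -73.7  -34.7   34. ]
 [ -74.    32.9   34. ]
 [ -64.1  -21.5   37. ]
 [ -64.2   19.8   37. ]
 [-137.3  -50.1   34. ]
 [-136.9   49.4   34. ]]
```

The gap from lip edge to block front measures 9.7 mm against the nominal 10 at home, and the yaw is square. Lowering the last millimetre.

Request:
carry_out([
  [0,0,0,0,0,0.0006,0],
  [0,0,0,0,0,0.0012,0],
  [0,0,0,0,0,0.0014,0],
  [0,0,0,0,0,0.0014,0],
  [0,0,0,0,0,0.0014,0],
])

```text
time_s: 8.5
tool_pos: [0.6083, 0.0326, 0.0629]
eef_rot: [0.815, 0.579, 0.0, 0.0]
ft_force: [-3.0, 0.2, 2.0]
gripper_width: 0.011
```

The floor is carrying the pack: the vertical force went from -6 to +2 N. Releasing.

Request:
carry_out([
  [0,0,0,0,0,0,0.03],
  [0,0,0,0,0,0,0.06],
  [0,0,0,0,0,0,0.07],
  [0,0,0,0,0,0,0.07],
  [0,0,0,0,0,0,0.07],
  [0,0,0,0,0,0,0.07],
  [0,0,0,0,0,-0.01,0.07],
  [0,0,0,0,0,-0.03,0.07],
  [0,0,0,0,0,-0.06,0.07],
  [0,0,0,0,0,-0.1,0.07],
  [0,0,0,0,0,-0.14,0.07],
  [0,0,0,0,0,-0.16,0.07],
])

```text
time_s: 9.5
tool_pos: [0.6103, 0.0334, 0.2282]
eef_rot: [0.815, 0.579, 0.003, 0.001]
ft_force: [0.9, 1.2, 0.6]
gripper_width: 0.0696
```

Request:
carry_out([
  [0,0,0,0,0,0,0.07],
  [0,0,0,0,0,0,0.07],
  [0,0,0,0,0,0,0.07],
])

```text
time_s: 9.75
tool_pos: [0.6078, 0.0321, 0.2219]
eef_rot: [0.815, 0.579, -0.001, -0.0]
ft_force: [-0.3, -0.1, -0.3]
gripper_width: 0.0698
```

Run:
```python
from h import *
o=status.get_obs();print(o["ft_force"],o["gripper_width"],o["tool_pos"])
grab("wrist","pics/w9.png");grab("scene","pics/s9.png");grab("top","pics/t9.png")
s=cv2.imread("pics/s9.png")[170:330,170:340]; s=cv2.resize(s,None,fx=3.,fy=3.,interpolation=cv2.INTER_CUBIC);cv2.imwrite("pics/s9c.png",cv2.convertScaleAbs(s,alpha=1.6))
```

```text
[-0.32151212 -0.14090577 -0.34685791] 0.06983808810878603 [0.6077712  0.03209916 0.2219434 ]
```

View pics/w9.png

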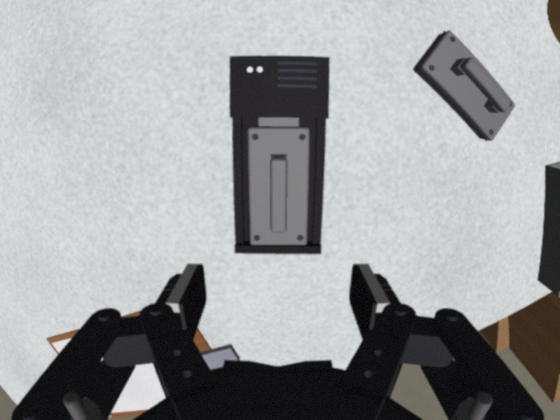

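View pics/s9c.png

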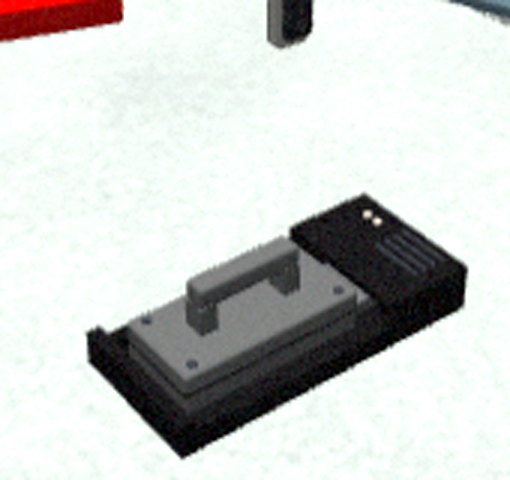

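The pack lies flat in the bay: tongue under the lip (row 118), far end inside the end wall (row 245), gripper clear of it. One numeric check before handing in.

Run:
```python
from h import *
im=cv2.imread("pics/w9.png"); c=im[50:260,220:340]; c=cv2.convertScaleAbs(cv2.resize(c,None,fx=2.8,fy=2.8,interpolation=cv2.INTER_CUBIC),alpha=2.2,beta=10)
f=lambda q:np.array([FH[0],FH[1],0])+R.from_euler('z',FH[2]).apply(q)
d=c.copy()
for P in [(x,y,.038) for x in(-.064,.064) for y in(-.031,.031)]+[(x,y,.072) for x in(-.036,.036) for y in(-.0075,.0075)]+[(-.075,y,.034) for y in(-.051,.051)]+[(x,y,.024) for x in(.071,.081) for y in(-.051,.051)]:
    u=proj("pics/w9.png",f(np.array([P])))[0]; cv2.circle(d,tuple(int(v) for v in (u-[220,50]+.5)*2.8-.5),3,(0,0,255),1)
cv2.imwrite("pics/w9c.png",np.hstack([c,d]))
```

```text
(no output)
```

View pics/w9c.png

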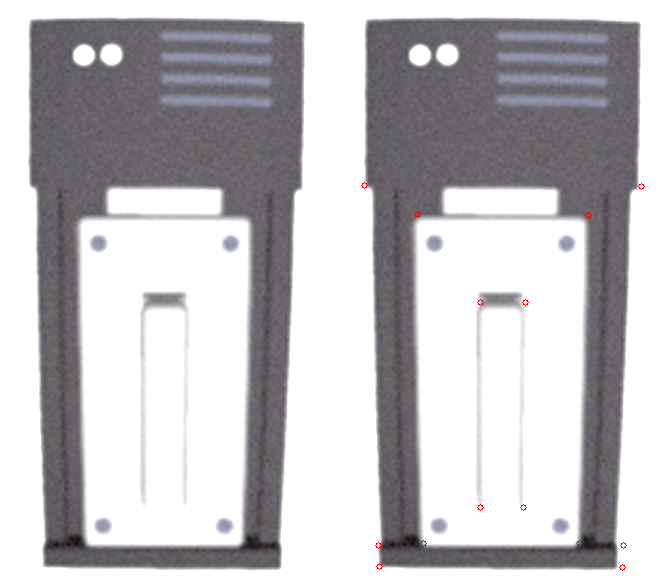

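The pack's corners and the dock's corners match the home model with the same 1-2 mm offset, so the pack is flat and home. Handing in.

Run:
```python
from plant import ctrl
print(ctrl.job_done())
```

```text
the job is handed in; nothing more can be done
None
```

The battery pack with the tongue is in the black dock, lying flat with its tongue under the lip, and the job is handed in. I took it by the handle bar and tilted it 15° tongue down. The tongue went under the lip, then I swung the far end down behind the end wall, lowered it until the floor took the weight (vertical force went from -6 to +2 N), let go and backed off. The clock read about 10 s of the 40 s allowed.

**Last checks:**
- **Position:** the last wrist view shows the pack flat inside the walls. Just before the last millimetre of lowering, the gap from the lip to the block measured 9.7 mm against 10 mm at home.
- **Release:** the force reads about 0 and the gripper is 16 cm above the pack.
- **Other objects:** I did not touch the spare pack or the red look-alikes.

**Disagreements:**
- **Cameras:** the top and wrist cameras differed by about 3 mm on absolute position, but agreed within 1 mm on where to put the gripper.
- **Sideways shift:** the wrist view over the dock showed a 2.5 mm sideways offset, which I corrected before lowering.
- **Corner match:** the final corner overlay is off by 1-2 mm, by the same amount for the pack and the dock.

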